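# Unscrew the broken-winged cap of a tube canister

## Robot

A 6-joint arm with a two-finger parallel gripper is mounted at the origin on the work surface. World frame = base frame: x ahead of the robot, y to its left, z up, the work surface at z = 0. Lengths are in mm, angles in rad, forces in N, time in s.
With the tool pointing down it reaches from about 425 to 925 mm from the base axis. Payload 12.5 kg.
Tool frame: the origin (TCP) lies between the finger pads, 19 mm behind the fingertips; this is the grasp point; z points along the fingers, y is the line along which they close (so a half turn about z gives the same grasp; the last joint's range is limited). The gripper opens to 85 mm and grips with 20 to 120 N. Pads are 22 mm wide; open, the fingers measure 114 mm over their backs; the gripper's body (76 mm by 85 mm) begins 54 mm behind the grasp point. The pads swing forward as they close: fully open they stand 13 mm farther back than shut.
Start: joints at [-1.278, 0.491, 1.559, -0, 1.092, -0.106], TCP at [242.718, -575.96, 250.027] pointing down, gripper open.
Joint ranges: [-3.1, 3.1], [-0.84, 2.19], [0.05, 2.79], [-1.13, 4.28], [0.06, 2.93], [-2.69, 2.69]. Speed limits (rad/s): [2.22, 2.22, 2.79, 3.14, 3.14, 3.14].

## Interface

Orientations are given as a unit quaternion [x, y, z, w].
In Python, from bench import ctrl, cams, job_done gives the robot as it stands.
- The arm moves only by the tool step_arm, never from a script. Its argument "rows" is a list of rows, each a list of 5 numbers: the shift along the tool's x, y, z in units of 40 cm (1.0 is 40 cm), then the turn about the tool's z in units of 0.5 rad (1.0 is 0.5 rad), then the opening, from -1 (shut) to 1 (fully open). A call has 1 to 5 rows; each row shifts and turns the commanded pose from where the row before left it, along the tool's axes as they then stand; what a row does not reach is not made up. A row lasts 1/12 s, in which the tool goes at most 41.7 mm and 7.16 degrees, less where a joint would pass 70% of its speed; a pose out of reach is approached as far as the arm can. A call with a number of a shift or a turn outside -1 to 1 is refused whole. A call with a gripper value outside its range is refused whole. The fingers move at their own pace and stop on an object; the grip force is fixed at half the most. Time passes only in rows, so rows that do not move let the fingers close. It gives the time, the measured TCP pose, the force, the opening and the grip force at its end, in the units of the state.
- ctrl.sense(): the state, without advancing time (a new reading comes with each control period).
- cams.snapshot(name): name is "side" or "top"; returns the picture (420x560x3 uint8, red, green, blue); there is no depth.
- cams.camera_model(name): a dict with "fovy" (degrees; the focal length in pixels is half the picture's height over the tangent of half this angle, whatever the lens; pixels are square), "cx", "cy" (the principal point, pixels), "world_to_cam" (4x4, takes a point from world to camera coordinates). Camera axes: x right, y down, z forward; pixel columns grow to the right and rows downward; lengths in mm; the calibration is good to about 2 mm. A picture is of the moment at which its call begins. camera_model takes no time and is no camera call.
- job_done(): hands the job in; it is judged then, once.
The state is a dict: "time": time; "joints": joint angles; "joint_vel": joint speeds; "joint_efforts": joint torques, N m; "position": TCP position; "eef_rot": TCP orientation; "ft_force": force on the tool from outside, world axes, zero at the start; "torque": the same for the moment, N m; "finger_gap": finger opening in mm; "grasp_force": force on a finger pad.
Only numpy, scipy, OpenCV 4.12 (cv2) and the standard library are available. Lean on these libraries where they do the work, as an engineer would, in place of code of your own. Each camera call takes 0.05 s, during which the arm holds its last target. There are 200 camera calls.

## Task

One of the three leaning tube canisters has a screw cap with one half of its wing grip broken off. Unscrew that cap counter-clockwise as far as it will go, so that it can be swapped for a good one, and let go of it. Leave the two whole-winged caps screwed home and do not disturb the glass tubes, the tube shield or the tube puller.

Things in the scene. Friction and masses are not known exactly. Their poses are not given: they have to be found in the camera images.
- chipped_cap (a joint): turn of the cap with the broken wing about its own leaning screw axis: 0 = screwed home, grows counter-clockwise seen from outside (unscrewing), stop at 2.4 rad; starts between 0 and 0.7. It rises 2.5 mm per rad along its axis, stays where it is left (friction 0.08 N m) and is captive: it cannot come off
- chipped_grip (a point): on the screw axis of a 58 mm black cap, 22 mm above its disc, 2 mm below the wing's top edge, 147 mm above the counter: where a TCP would grip. z = outward along the axis, y = along the wing, x = across it; turns and rises with the cap. Wing: metal plate 12 mm thick, 24 mm high, y from -13 (broken end) to +34 mm (whole end). At joint 0 its y is the cradle's y
- sound_a_cap (a joint): a sound cap: 0 = screwed home, grows counter-clockwise seen from outside; must be left at home. Same cap and thread as the chipped one
- sound_a_grip (a point): on the screw axis of a 58 mm black cap, 22 mm above its disc, 2 mm below the wing's top edge, 147 mm above the counter: where a TCP would grip. z = outward along the axis, y = along the wing, x = across it; turns and rises with the cap. Wing: metal plate 12 mm thick, 24 mm high, whole, from y = -34 to +34 mm; sound cap, leave alone
- sound_b_cap (a joint): a sound cap: 0 = screwed home, grows counter-clockwise seen from outside; must be left at home. Same cap and thread as the chipped one
- sound_b_grip (a point): on the screw axis of a 58 mm black cap, 22 mm above its disc, 2 mm below the wing's top edge, 147 mm above the counter: where a TCP would grip. z = outward along the axis, y = along the wing, x = across it; turns and rises with the cap. Wing: metal plate 12 mm thick, 24 mm high, whole, from y = -34 to +34 mm; sound cap, leave alone
- stand_chipped: fixed grey cradle, base plate 130 x 85 x 12 mm (x from -60 to +70 mm of the origin, y +-42 mm), holding an aluminium canister 50 mm across that leans 0.60 rad (34 degrees) from vertical towards the cradle's -x side; origin on the counter, z up, its yaw varies; carries the canister with the broken-winged cap. The three cradles stand in a loose row across the counter, in any order
- stand_sound_a: fixed grey cradle, base plate 130 x 85 x 12 mm (x from -60 to +70 mm of the origin, y +-42 mm), holding an aluminium canister 50 mm across that leans 0.60 rad (34 degrees) from vertical towards the cradle's -x side; origin on the counter, z up, its yaw varies; carries a canister with a sound cap
- stand_sound_b: fixed grey cradle, base plate 130 x 85 x 12 mm (x from -60 to +70 mm of the origin, y +-42 mm), holding an aluminium canister 50 mm across that leans 0.60 rad (34 degrees) from vertical towards the cradle's -x side; origin on the counter, z up, its yaw varies; carries a canister with a sound cap
- tube_a: loose glass rectifier tube standing upright on its black base, 40 mm across and 118 mm tall; fragile bystander; origin at the centre of its underside
- tube_b: loose glass rectifier tube standing upright on its black base, 40 mm across and 118 mm tall; fragile bystander; origin at the centre of its underside
- shield: loose chrome tube shield, a stepped cylinder 35 mm across and 54 mm tall, standing upright; bystander; origin at the centre of its underside
- puller: loose tube puller lying on the counter, 152 mm long: walnut handle 24 mm thick towards -x, flat steel jaw towards +x; bystander; origin on the counter below its middle
Things that resemble listed ones, but are neither listed nor needed, are in the scene too. What is shaped like the stand_sound_b but turquoise is not meant.

How it is judged (in metres and radians):
At the end, for the whole second after the job is handed in: Broken-winged cap at its open stop (2.4 rad; 2.1 or more counts) and at rest; both sound caps home (under 0.15 rad); tubes, shield and puller within 30 mm of where they began, tubes and shield upright (under 0.3 rad of tilt) (value of joint chipped_cap above 2.1 rad and velocity of joint chipped_cap below 0.1 rad/s and value of joint each of sound_a_cap, sound_b_cap below 0.15 rad and distance of each of tube_a, tube_b, shield, puller from where it was at the start of the episode below 0.03 m and angle between each of tube_a, tube_b, shield's own z axis and vertical below 0.3 rad); the robot touches nothing.
It fails at once if a sound cap is unscrewed (value of joint any of sound_a_cap, sound_b_cap above 0.3 rad).
It fails at once if a glass tube, the shield or the puller is shoved more than 30 mm, or a tube or the shield is tipped over (distance of any of tube_a, tube_b, shield, puller from where it was at the start of the episode above 0.03 m or angle between any of tube_a, tube_b, shield's own z axis and vertical above 0.3 rad).
It also fails if it takes over 45 s, if anything falls off the work surface, if the arm or the gripper's body presses on something with over 40 N, if the wrist force passes 120 N, or if a joint passes its speed limit or range.

## Working session

There is one attempt and no reset: what is moved stays moved. The work goes in short steps, Python scripts to look and compute and a tool call to move; the robot and the scene stay as the last step left them, time stands still between calls to the robot, and variables do not carry over. Pictures are saved under pics/ and viewed, at most 10 in all, crops included, and the job is handed in when it is done.

Besides the shell and the picture viewer there is one more tool, called after "Call:" by a JSON object that holds its "fn" and its "kwargs", one argument or row to a line. step_arm: Moves the arm, as the interface text tells. Its arguments: {"type":"object","properties":{"rows":{"type":"array"}},"required":["rows"]}

```bash
mkdir -p pics
python3 - <<'E'
from bench import ctrl,cams
import cv2,numpy as np
for n in("top","side"):
    cv2.imwrite(f"pics/{n}0.png",cams.snapshot(n)[:,:,::-1])
    m=cams.camera_model(n);print(n,m["fovy"],m["cx"],m["cy"],np.round(m["world_to_cam"],3).tolist(), m.keys())
s=ctrl.sense();print(s["time"],s["position"],s["eef_rot"],s["finger_gap"])
E
```

```text
top 55.79684409406762 279.32985571395915 207.4604994438065 [[0.01, -1.0, -0.022, 97.201], [-0.987, -0.007, -0.159, 589.049], [0.159, 0.024, -0.987, 917.83], [0.0, 0.0, 0.0, 1.0]] dict_keys(['fovy', 'cx', 'cy', 'world_to_cam'])
side 51.911848344879715 281.5569884508191 204.74042625012365 [[-0.958, -0.288, -0.016, 595.909], [-0.128, 0.474, -0.871, 139.814], [0.258, -0.833, -0.49, 888.506], [0.0, 0.0, 0.0, 1.0]] dict_keys(['fovy', 'cx', 'cy', 'world_to_cam'])
0.1 [ 242.66867841 -575.76688603  249.4680574 ] [ 9.80186569e-01  1.98075805e-01 -4.43707108e-05 -5.12563110e-04] 85.70175688545072
```

View pics/top0.png

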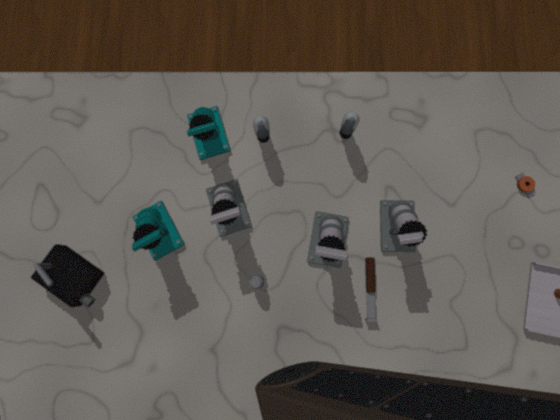

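View pics/side0.png

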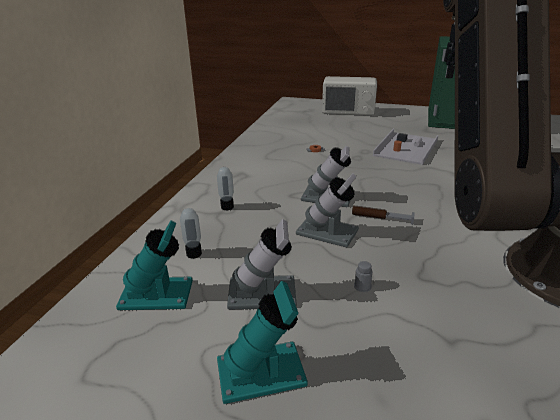

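Three grey cradles show in the top view at about (229,208), (329,240) and (401,226). The right-hand wing at (411,238) looks shorter and off centre, so I'll zoom in.

Run:
```python
import cv2,numpy as np
a=cv2.imread("pics/top0.png");b=cv2.imread("pics/side0.png")
f=lambda im,x,y,w,h,W,H:cv2.resize(im[y:y+h,x:x+w],(W,H),interpolation=cv2.INTER_CUBIC)
o=np.zeros((600,800,3),np.uint8)
o[:300,:400]=f(a,370,190,80,60,400,300)   # 5x right
o[:300,400:]=f(a,295,205,80,60,400,300)   # middle
o[300:,:400]=f(a,190,175,80,60,400,300)   # left
o[300:,400:]=f(b,290,140,80,60,400,300)
cv2.imwrite("pics/z0.png",o)
```

```text
(no output)
```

View pics/z0.png

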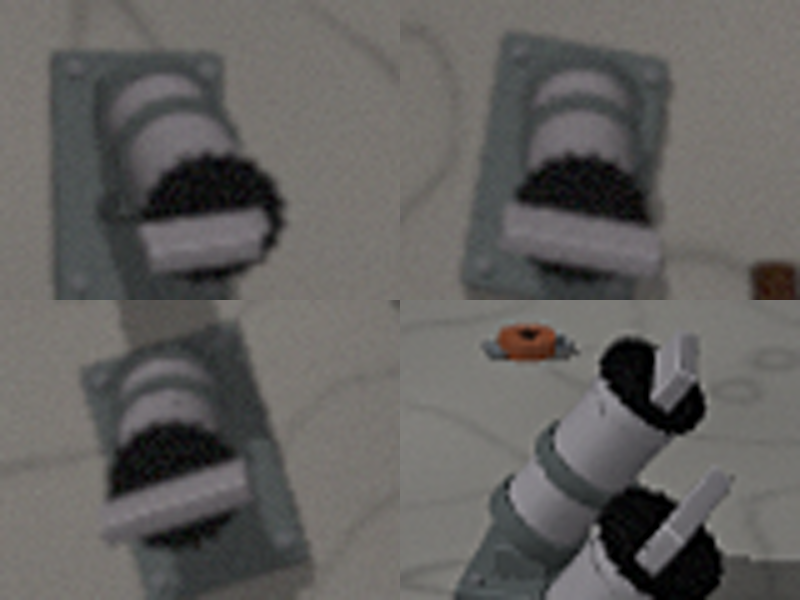

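The right-hand cap (top view ~(411,238)) is the chipped one. Its wing is short at the image-right end (world −y), and the whole end points to +y. Next I'll enlarge it in both views so I can pick corners.

Run:
```python
import cv2,numpy as np
a=cv2.imread("pics/top0.png");b=cv2.imread("pics/side0.png")
def f(im,x,y,w,h,s):
    o=cv2.resize(im[y:y+h,x:x+w],None,fx=s,fy=s,interpolation=cv2.INTER_CUBIC)
    o=cv2.convertScaleAbs(o,alpha=1.5)
    for i in range(0,w,10):
        cv2.putText(o,str(x+i),(i*s,10),0,.35,(0,0,255));cv2.line(o,(i*s,0),(i*s,h*s),(0,0,255),1) if i%10==0 else 0
    for i in range(0,h,10):
        cv2.putText(o,str(y+i),(0,i*s+10),0,.35,(255,0,0));cv2.line(o,(0,i*s),(w*s,i*s),(255,0,0),1)
    return o
cv2.imwrite("pics/z1.png",np.hstack([f(a,375,195,55,60,7),f(b,300,145,55,60,7)]))
```

```text
(no output)
```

View pics/z1.png

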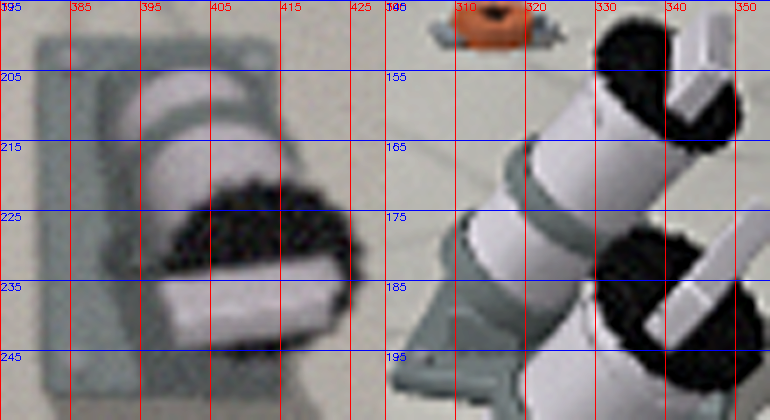

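The right-hand wing's corners are readable in both views: whole end at about (398–400,235–244) in top and (340–349,153–162) in side. I'll fit the pose from them.

```bash
cat > h.py <<'E'
import numpy as np
from scipy.spatial.transform import Rotation as R
from bench import ctrl,cams
def proj(n,P):
    m=cams.camera_model(n);W=np.array(m["world_to_cam"]);f=210/np.tan(np.radians(m["fovy"])/2)
    c=np.atleast_2d(P)@W[:3,:3].T+W[:3,3]
    return c[:,:2]/c[:,2:]*f+[m["cx"],m["cy"]]
def cap(p):  # x,y (grip at q), yaw, q
    x,y,yaw,q=p
    C=R.from_euler('z',yaw)*R.from_euler('y',-.6)
    return C*R.from_euler('z',q), np.array([x,y,147+2.5*q*np.cos(.6)])
E
cat > fit.py <<'E'
from h import *
from scipy.optimize import least_squares
T=[((6,34,-22),(397.7,235.3)),((6,-13,-22),(423,231.8)),((-6,34,2),(400.3,244.3)),((-6,-13,2),(422,241.3))]
S=[((6,34,-22),(340.2,160.2)),((-6,34,-22),(343.3,162.3)),((-6,34,2),(349,155.5)),((6,34,2),(345.5,153)),((6,-13,2),(345,147.3)),((-6,-13,2),(349,147.5))]
PL=[((70,42,12),(380,200.2)),((70,-42,12),(414.3,200.5)),((-60,42,12),(381.2,251)),((-60,-42,12),(417,251.5))]
def res(p,full=False):
    A,t=cap(p[:4]);r=[]
    for n,L in(("top",T),("side",S)):
        r.append(proj(n,A.apply([l[0] for l in L])+t)-[l[1] for l in L])
    B=R.from_euler('z',p[2]).apply([l[0] for l in PL])+[p[4],p[5],0]
    r.append(proj("top",B)-[l[1] for l in PL])
    return r if full else np.vstack(r).ravel()
s=least_squares(res,[560,-150,0,.2,600,-130],loss='soft_l1')
print(np.round(s.x,3));[print(np.round(r,1).tolist()) for r in res(s.x,True)]
C=R.from_euler('z',s.x[2])
print("grip in cradle",C.inv().apply([s.x[0]-s.x[4],s.x[1]-s.x[5],0]))
E
python3 fit.py
```

```text
[ 503.339 -187.912   43.972    6.528  545.464 -193.257]
[[-1.2, -0.0], [-4.4, -0.8], [-0.5, 1.4], [0.4, 0.1]]
[[-0.5, -4.0], [0.3, -3.7], [0.4, -3.7], [0.0, -3.7], [0.1, -7.2], [-0.1, -5.0]]
[[0.6, -0.6], [-0.1, -0.4], [0.4, 0.4], [-1.1, 0.6]]
grip in cradle [-42.17976512   4.89442088   0.        ]
```

```bash
sed -i "s/s=least.*/s=least_squares(res,[503,-188,0,.25,545,-193],loss='soft_l1',x_scale=[10,10,.1,.1,10,10])/" fit.py; python3 fit.py
```

```text
[ 5.03655e+02 -1.93348e+02 -2.00000e-03  2.00000e-01  5.45457e+02
 -1.93409e+02]
[[-0.3, -0.1], [-3.8, -0.1], [0.2, 1.2], [0.8, 0.6]]
[[-0.9, -0.4], [-0.2, -0.1], [-0.0, 0.0], [-0.4, 0.0], [0.2, -3.1], [-0.0, -0.9]]
[[0.4, -0.5], [-0.3, -0.5], [0.7, 0.5], [-0.8, 0.4]]
grip in cradle [-4.18023251e+01 -3.57037669e-02  0.00000000e+00]
```

```bash
cat > plan.py <<'E'
from h import *
G=np.array([503.7,-193.4]);YAW=0.;Q0=.2
OP=51.;SET=3.;TIP=19-SET
def target(q,back=0.,yc=33.,zc=-9.,lift=0.):
    """TCP pos and tool-y angle that puts trailing pad `back` mm behind the wing face of cap turn q"""
    A,t=cap([G[0],G[1],YAW,q])
    n=A.apply([-1,0,0]);ang=np.arctan2(n[1],n[0]);n=np.array([np.cos(ang),np.sin(ang),0]);w=np.array([-n[1],n[0],0])
    ref=A.apply([6,yc,zc])+t; zt=ref[2]
    ys,zs=np.meshgrid(np.linspace(15,34,20),np.linspace(-22,2,25))
    F=A.apply(np.c_[np.full(ys.size,6.),ys.ravel(),zs.ravel()])+t
    d=np.abs((F-ref)@w)<11
    F=F[d&(F[:,2]>=zt)]
    pad=(F@n).min()-back
    c=ref+n*(pad-ref@n)
    # clearance of both finger bottoms above disc (vertical)
    cl=99;a=A.apply([0,0,1]);o=t-22*a
    for u in list(np.linspace(0,-15,6))+list(np.linspace(OP,OP+15,6)):
        for v in np.linspace(-11,11,9):
            P=c+n*u+w*v;P[2]=zt;h=(P-o)@a;r=np.linalg.norm(P-o-h*a)
            if r<31: cl=min(cl,h)
    top=(F[:,2].max()-zt)
    p=c+n*OP/2;p[2]=zt+TIP+lift
    return p,ang%(2*np.pi)-2*np.pi,cl,top
def rows(path,op,s=None):
    """rows from the sensed pose through a list of (pos, angle of tool y)"""
    s=s or ctrl.sense();p=np.array(s["position"]);Rm=R.from_quat(s["eef_rot"])
    out=[]
    y=Rm.apply([0,1,0]);ang=np.arctan2(y[1],y[0])
    for P,a in path:
        while 1:
            d=np.array(P)-p;da=(a-ang)
            k=max(np.linalg.norm(d)/40,abs(da)/.12,1)
            d=d/k;da=da/k
            # world frame with tool down: tool y at ang, tool z down, tool x = y x z
            ty=np.array([np.cos(ang),np.sin(ang),0]);tz=np.array([0,0,-1.]);tx=np.cross(ty,tz)
            out.append([round(float(v),3) for v in (d@tx/400,d@ty/400,d@tz/400,-da/.5)]+[op])
            p=p+d;ang+=da
            if k<=1:break
    return out
E
python3 - <<'E'
from plan import *
for q in np.arange(.2,2.45,.2):
    p,a,c,t=target(q);print(round(q,2),np.round(p,1),round(a,3),round(c,1),round(t,1))
print(target(.2,back=10))
p,a,_,_=target(.2,back=12,lift=90)
for r in rows([(p,a)],.2):print(r)
E
```

```text
0.2 [ 483.5 -165.9  155.6] -2.901 3.3 10.4
0.4 [ 480.  -172.3  152.3] -2.668 2.6 12.2
0.6 [ 477.9 -179.   149.1] -2.449 3.8 14.2
0.8 [ 476.7 -186.   146.2] -2.246 3.9 16.0
1.0 [ 476.6 -193.1  143.8] -2.058 4.3 17.6
1.2 [ 477.4 -200.1  141.9] -1.881 5.0 18.6
1.4 [ 479.2 -207.1  140.7] -1.712 5.9 19.1
1.6 [ 482.  -213.5  140.1] -1.547 6.8 19.2
1.8 [ 485.5 -217.7  140.4] -1.381 7.2 19.0
2.0 [ 489.4 -221.4  141.3] -1.21 8.1 18.3
2.2 [ 493.8 -224.6  143.1] -1.03 9.4 17.3
2.4 [ 499.  -227.3  145.4] -0.837 11.1 15.6
(array([ 493.17148118, -163.56285197,  155.60312488]), np.float64(-2.9007507407568798), np.float64(2.745006505457726), np.float64(10.424817471940798))
[0.068, -0.049, 0.001, 0.24, 0.2]
[0.062, -0.057, 0.001, 0.24, 0.2]
[0.055, -0.064, 0.001, 0.24, 0.2]
[0.047, -0.07, 0.001, 0.24, 0.2]
[0.038, -0.075, 0.001, 0.24, 0.2]
[0.029, -0.079, 0.001, 0.24, 0.2]
[0.019, -0.082, 0.001, 0.24, 0.2]
[0.009, -0.083, 0.001, 0.24, 0.2]
[-0.001, -0.084, 0.001, 0.24, 0.2]
[-0.011, -0.083, 0.001, 0.24, 0.2]
[-0.021, -0.081, 0.001, 0.24, 0.2]
[-0.031, -0.078, 0.001, 0.24, 0.2]
[-0.04, -0.074, 0.001, 0.24, 0.2]
[-0.048, -0.069, 0.001, 0.24, 0.2]
[-0.023, -0.025, 0.0, 0.097, 0.2]
```

Call:
{"fn": "step_arm", "kwargs": {
  "rows": [
    [0.068,-0.049,0,0.24,0.2],
    [0.062,-0.057,0,0.24,0.2],
    [0.055,-0.064,0,0.24,0.2],
    [0.047,-0.07,0,0.24,0.2],
    [0.038,-0.075,0,0.24,0.2]
  ]
}}

```text
time: 0.52
position: [331.1, -431.0, 249.8]
eef_rot: [0.995, -0.104, -0.0, -0.0]
ft_force: [1.5, -0.3, 0.4]
finger_gap: 51.2
grasp_force: 0.0
```

Call:
{"fn": "step_arm", "kwargs": {
  "rows": [
    [0.029,-0.079,0,0.24,0.2],
    [0.019,-0.082,0,0.24,0.2],
    [0.009,-0.083,0,0.24,0.2],
    [-0.001,-0.084,0,0.24,0.2],
    [-0.011,-0.083,0,0.24,0.2]
  ]
}}

```text
time: 0.93
position: [418.8, -288.0, 249.9]
eef_rot: [0.92, -0.392, -0.0, -0.0]
ft_force: [1.0, -0.6, -0.3]
finger_gap: 51.6
grasp_force: 0.0
```

Run:
```python
from plan import *
s=ctrl.sense();print(s["joints"],s["position"],R.from_quat(s["eef_rot"]).apply([[0,1,0],[0,0,1]]),s["finger_gap"])
p,a,_,_=target(.2,back=12,lift=90)
for r in rows([(p,a)],.2):print(r)
```

```text
[-7.32475771e-01  3.26000623e-01  1.84017414e+00 -1.36220325e-05
  9.75614746e-01  1.64470487e+00] [ 418.79399076 -288.02872004  249.91173944] [[-7.21784145e-01 -6.92118232e-01  2.57836411e-05]
 [-1.53910977e-04  1.23254754e-04 -9.99999981e-01]] 51.626579215974076
[-0.021, -0.081, 0.002, 0.24, 0.2]
[-0.031, -0.078, 0.002, 0.24, 0.2]
[-0.04, -0.074, 0.002, 0.24, 0.2]
[-0.049, -0.068, 0.002, 0.24, 0.2]
[-0.02, -0.023, 0.001, 0.087, 0.2]
```

Call:
{"fn": "step_arm", "kwargs": {
  "rows": [
    [-0.021,-0.081,0.002,0.24,0.2],
    [-0.031,-0.078,0.002,0.24,0.2],
    [-0.04,-0.074,0.002,0.24,0.2],
    [-0.049,-0.068,0.002,0.24,0.2],
    [-0.02,-0.023,0.001,0.087,0.2]
  ]
}}

```text
time: 1.35
position: [493.9, -162.8, 246.2]
eef_rot: [0.789, -0.614, -0.0, -0.0]
ft_force: [-0.8, -0.7, 0.1]
finger_gap: 51.3
grasp_force: 0.0
```

Call:
{"fn": "step_arm", "kwargs": {
  "rows": [
    [0,0,0.06,0,0.2],
    [0,0,0.04,0,0.2],
    [0,0,0,0,0.2]
  ]
}}

```text
time: 1.6
position: [491.8, -164.9, 203.8]
eef_rot: [0.791, -0.611, -0.002, 0.001]
ft_force: [0.0, -0.1, -0.0]
finger_gap: 51.6
grasp_force: 0.0
```

```bash
cat > look.py <<'E'
import sys,cv2
from plan import *
a=cams.snapshot("top")[:,:,::-1].copy();b=cams.snapshot("side")[:,:,::-1].copy()
s=ctrl.sense();p=np.array(s["position"]);M=R.from_quat(s["eef_rot"]);g=s["finger_gap"]/2
ty=M.apply([0,1,0]);print(s["time"],p,np.arctan2(ty[1],ty[0]),s["finger_gap"],s["joints"][5],s["ft_force"])
def f(im,n,x,y,w=80,h=90,k=5):
    o=cv2.resize(im[y:y+h,x:x+w],None,fx=k,fy=k,interpolation=cv2.INTER_CUBIC);o=cv2.convertScaleAbs(o,alpha=1.5)
    for sg in(1,-1):
        L=[(-11,sg*g,TIP),(11,sg*g,TIP),(11,sg*(g+14),TIP),(-11,sg*(g+14),TIP)]
        q=((proj(n,M.apply(L)+p)-[x,y]+.5)*k).astype(int);cv2.polylines(o,[q],True,(0,255,255),1)
    A,t=cap([G[0],G[1],YAW,float(sys.argv[2])])
    for z in(2,-22):
        q=((proj(n,A.apply([(6,34,z),(6,-13,z),(-6,-13,z),(-6,34,z)])+t)-[x,y]+.5)*k).astype(int);cv2.polylines(o,[q],True,(0,0,255),1)
    return o
cv2.imwrite(sys.argv[1],np.hstack([f(a,"top",370,185),f(b,"side",300,100)]))
E
python3 look.py pics/l1.png .2
```

```text
1.7 [ 492.69303633 -165.88076329  206.4161178 ] -2.887512441734945 51.21390208266668 2.4357442548918815 [0.32409277 0.02285133 0.75302787]
```

View pics/l1.png

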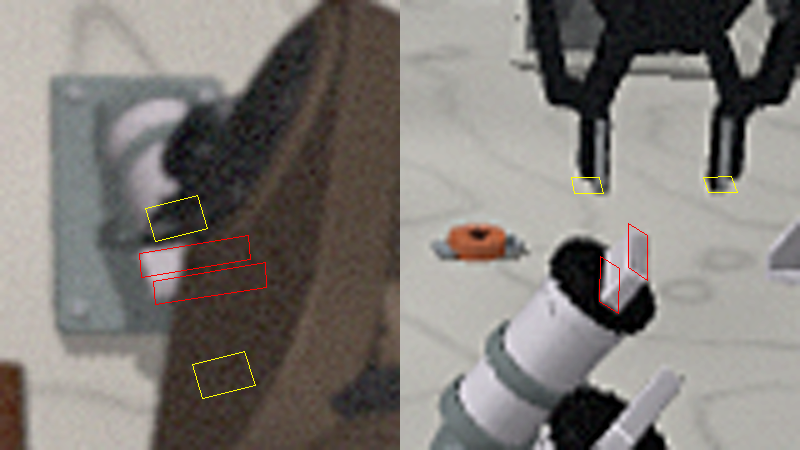

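The red wing overlay matches the real wing. The yellow tip boxes sit within about 1 px of the real fingertips (side crop ~(593,190) and (722,188)). Time to descend and push.

```bash
cat > go.py <<'E'
import sys
from plan import *
s=ctrl.sense();ty=R.from_quat(s["eef_rot"]).apply([0,1,0]);print(s["position"],np.arctan2(ty[1],ty[0]),s["joints"][5],s["ft_force"])
L=[]
for a in sys.argv[1:]:
    q,b,l=map(float,a.split(','));p,an,_,_=target(q,back=b,zc=-7,lift=l);L.append((p,an))
for r in rows(L,.2):print(r)
E
python3 go.py .2,10,20 .2,10,0 .25,0,0 .35,0,0 .45,0,0 .55,0,0 .65,0,0 .75,0,0
```

```text
[ 492.69303633 -165.88076329  206.4161178 ] -2.887512441734945 2.4357442548918815 [0.32409277 0.02285133 0.75302787]
[-0.006, 0.0, 0.073, 0.026, 0.2]
[0.0, 0.0, 0.05, -0.0, 0.2]
[0.003, 0.028, 0.002, -0.118, 0.2]
[0.006, 0.006, 0.004, -0.233, 0.2]
[0.006, 0.007, 0.004, -0.226, 0.2]
[0.006, 0.007, 0.004, -0.219, 0.2]
[0.006, 0.007, 0.004, -0.211, 0.2]
[0.005, 0.007, 0.004, -0.203, 0.2]
```

Call:
{"fn": "step_arm", "kwargs": {
  "rows": [
    [-0.006,0,0.073,0.026,0.2],
    [0,0,0.025,0,0.2],
    [0,0,0.025,0,0.2],
    [0,0,0,0,0.2]
  ]
}}

```text
time: 2.03
position: [491.8, -163.6, 156.3]
eef_rot: [0.787, -0.617, -0.001, 0.0]
ft_force: [0.1, 0.1, -0.1]
finger_gap: 51.5
grasp_force: 0.0
```

Call:
{"fn": "step_arm", "kwargs": {
  "rows": [
    [0.003,0.014,0.001,-0.06,0.2],
    [0,0.014,0.001,-0.06,0.2],
    [0.006,0.006,0.004,-0.233,0.2],
    [0,0,0,0,0.2]
  ]
}}

```text
time: 2.37
position: [480.4, -171.2, 155.9]
eef_rot: [0.84, -0.543, 0.001, -0.0]
ft_force: [-0.0, 2.0, 1.0]
finger_gap: 51.7
grasp_force: 0.8
```

```bash
python3 look.py pics/l2.png .35; python3 go.py .45,0,0 .55,0,0 .65,0,0 .75,0,0 .85,0,0
```

```text
2.4667 [ 480.422599   -170.81686681  155.69348096] -2.7276413895652634 51.16023133467256 2.256423722496242 [ 0.89448871 -0.60280881  2.57375787]
[ 480.422599   -170.81686681  155.69348096] -2.7276413895652634 2.256423722496242 [ 0.89448871 -0.60280881  2.57375787]
[0.005, 0.008, 0.006, -0.231, 0.2]
[0.006, 0.007, 0.004, -0.219, 0.2]
[0.006, 0.007, 0.004, -0.211, 0.2]
[0.005, 0.007, 0.004, -0.203, 0.2]
[0.005, 0.007, 0.003, -0.195, 0.2]
```

View pics/l2.png

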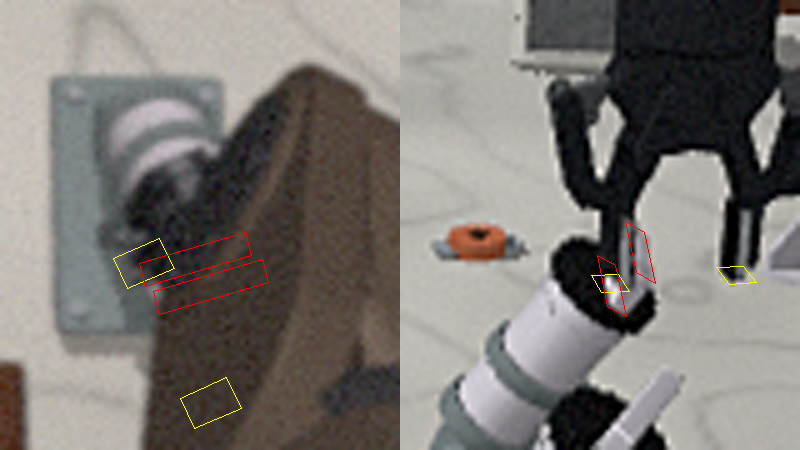

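The trailing fingertip is against the whole end of the wing (side crop ~(615,285)). Only light force, and the wing has begun to turn, so I'll keep going.

Call:
{"fn": "step_arm", "kwargs": {
  "rows": [
    [0.005,0.008,0.006,-0.231,0.2],
    [0.006,0.007,0.004,-0.219,0.2],
    [0.006,0.007,0.004,-0.211,0.2],
    [0.005,0.007,0.004,-0.203,0.2],
    [0.005,0.007,0.003,-0.195,0.2]
  ]
}}

```text
time: 2.88
position: [475.3, -187.6, 147.0]
eef_rot: [0.952, -0.306, 0.0, 0.0]
ft_force: [2.0, 1.9, 1.8]
finger_gap: 51.1
grasp_force: 1.5
```

```bash
python3 go.py .95,0,0 1.05,0,0 1.15,0,0 1.25,0,0 1.35,0,0
```

```text
[ 475.25764543 -187.61517739  147.00434519] -2.192960653635406 1.687399530445545 [2.0141259  1.90729671 1.84313135]
[0.006, 0.007, 0.003, -0.178, 0.2]
[0.005, 0.007, 0.003, -0.182, 0.2]
[0.005, 0.008, 0.002, -0.177, 0.2]
[0.005, 0.008, 0.002, -0.172, 0.2]
[0.004, 0.008, 0.002, -0.169, 0.2]
```

Call:
{"fn": "step_arm", "kwargs": {
  "rows": [
    [0.006,0.007,0.003,-0.178,0.2],
    [0.005,0.007,0.003,-0.182,0.2],
    [0.005,0.008,0.002,-0.177,0.2],
    [0.005,0.008,0.002,-0.172,0.2],
    [0.004,0.008,0.002,-0.169,0.2]
  ]
}}

```text
time: 3.3
position: [477.3, -205.4, 142.0]
eef_rot: [0.996, -0.092, -0.0, -0.0]
ft_force: [0.4, 1.3, 1.4]
finger_gap: 51.6
grasp_force: 1.6
```

```bash
python3 go.py 1.45,0,0 1.55,0,0 1.65,0,0 1.75,0,0 1.85,0,0; python3 look.py pics/l3.png 1.35
```

```text
[ 477.33747924 -205.36630844  141.98261657] -1.754690084951734 1.2209350834532824 [0.38328022 1.27712771 1.42563965]
[0.005, 0.008, -0.0, -0.168, 0.2]
[0.004, 0.008, 0.001, -0.165, 0.2]
[0.004, 0.006, 0.0, -0.165, 0.2]
[0.004, 0.006, -0.0, -0.166, 0.2]
[0.004, 0.006, -0.001, -0.168, 0.2]
3.4 [ 477.34949106 -205.60699432  141.85081114] -1.757059743585061 51.32467375372238 1.2232136522291837 [-0.8197333   0.92883094  0.18726491]
```

View pics/l3.png

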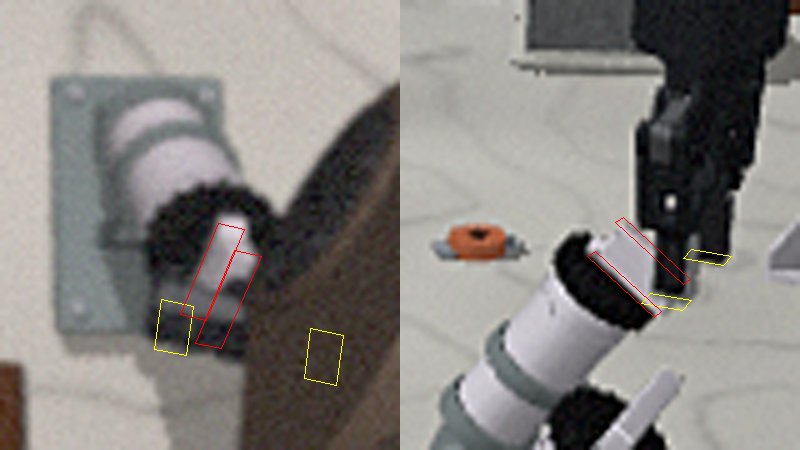

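The wing has followed to about 1.35 rad (top crop, wing (230,225)→(200,320)) and matches the overlay. I'll continue.

Call:
{"fn": "step_arm", "kwargs": {
  "rows": [
    [0.005,0.008,0,-0.168,0.2],
    [0.004,0.008,0.001,-0.165,0.2],
    [0.004,0.006,0,-0.165,0.2],
    [0.004,0.006,0,-0.166,0.2],
    [0.004,0.006,-0.001,-0.168,0.2]
  ]
}}

```text
time: 3.82
position: [485.0, -218.6, 141.6]
eef_rot: [0.993, 0.115, -0.001, -0.001]
ft_force: [0.3, 5.6, -2.4]
finger_gap: 51.1
grasp_force: 2.6
```

```bash
python3 go.py 1.95,0,0 2.05,0,0 2.15,0,0 2.25,0,0 2.32,0,0
```

```text
[ 484.97989166 -218.57223607  141.58388584] -1.3410444467545841 0.7927954047728323 [ 0.29590399  5.61463607 -2.3560621 ]
[0.004, 0.007, -0.003, -0.176, 0.2]
[0.004, 0.006, -0.002, -0.175, 0.2]
[0.004, 0.006, -0.002, -0.18, 0.2]
[0.004, 0.006, -0.003, -0.186, 0.2]
[0.003, 0.005, -0.002, -0.134, 0.2]
```

Call:
{"fn": "step_arm", "kwargs": {
  "rows": [
    [0.004,0.007,-0.003,-0.176,0.2],
    [0.004,0.006,-0.002,-0.175,0.2],
    [0.004,0.006,-0.002,-0.18,0.2],
    [0.004,0.006,-0.003,-0.186,0.2]
  ]
}}

```text
time: 4.15
position: [494.0, -225.4, 145.3]
eef_rot: [0.957, 0.29, -0.001, -0.001]
ft_force: [-2.0, 3.7, -2.5]
finger_gap: 50.8
grasp_force: 2.4
```

Call:
{"fn": "step_arm", "kwargs": {
  "rows": [
    [0.003,0.005,-0.002,-0.134,0.2],
    [0,0,0,0,0.2]
  ]
}}

```text
time: 4.32
position: [496.3, -226.7, 146.2]
eef_rot: [0.947, 0.322, -0.001, -0.001]
ft_force: [-3.9, 3.2, -2.0]
finger_gap: 51.6
grasp_force: 2.4
```

```bash
python3 go.py 2.4,0,0 2.4,2,0; python3 look.py pics/l4.png 2.32
```

```text
[ 496.26121163 -226.71581594  146.20366751] -0.91537747615675 0.3660158241494246 [-3.9422199   3.22749365 -1.9825808 ]
[0.002, 0.006, -0.002, -0.156, 0.2]
[0.0, -0.005, 0.0, -0.0, 0.2]
4.4167 [ 496.17846777 -226.83703062  146.2050334 ] -0.9191616487060636 50.989637504600346 0.36955352856374063 [-4.46631763  3.4959159  -1.91171244]
```

View pics/l4.png

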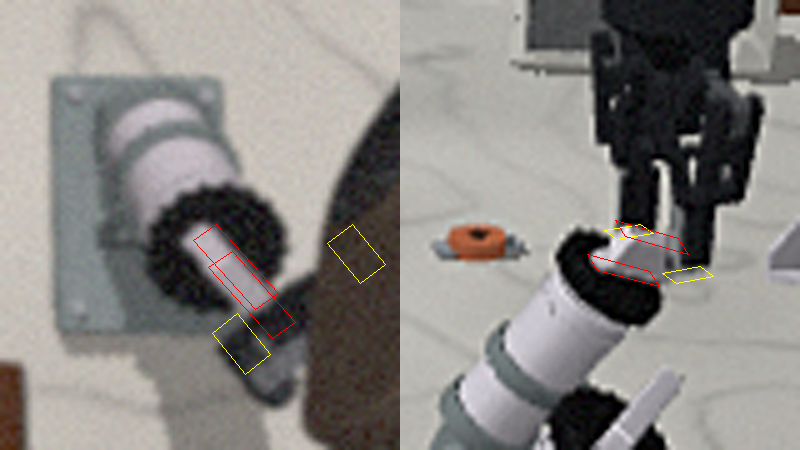

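The wing is at about 2.3 rad (top crop, (200,230)→(270,310)). I'll push a little further towards the stop.

Call:
{"fn": "step_arm", "kwargs": {
  "rows": [
    [0.001,0.003,-0.001,-0.08,0.2],
    [0.001,0.003,-0.001,-0.08,0.2],
    [0,0,0,0,0.2]
  ]
}}

```text
time: 4.67
position: [498.1, -227.7, 146.8]
eef_rot: [0.933, 0.359, -0.001, -0.001]
ft_force: [-3.6, 8.0, -3.3]
finger_gap: 51.4
grasp_force: 3.9
```

Call:
{"fn": "step_arm", "kwargs": {
  "rows": [
    [0.001,0.003,-0.001,-0.04,0.2],
    [0,0,0,0,0.2]
  ]
}}

```text
time: 4.83
position: [498.8, -227.9, 147.0]
eef_rot: [0.93, 0.368, -0.001, -0.002]
ft_force: [-5.7, 9.6, -3.9]
finger_gap: 51.3
grasp_force: 5.0
```

The force has roughly doubled, so the cap is at the stop. Now I'll back off and lift.

Call:
{"fn": "step_arm", "kwargs": {
  "rows": [
    [0,-0.02,0,0,0.2],
    [0,-0.015,0,0,0.2],
    [0,0,0,0,0.2],
    [0,0,-0.03,0,0.2],
    [0,0,-0.08,0,0.2]
  ]
}}

```text
time: 5.25
position: [489.5, -218.8, 189.6]
eef_rot: [0.93, 0.369, -0.001, -0.002]
ft_force: [-0.9, 0.1, 0.5]
finger_gap: 51.1
grasp_force: 0.0
```

Call:
{"fn": "step_arm", "kwargs": {
  "rows": [
    [0,0,-0.1,0,0.2],
    [-0.06,-0.06,-0.05,0,0.2],
    [-0.07,-0.07,0,0,0.2],
    [-0.07,-0.07,0,0,0.2],
    [0,0,0,0,0.2]
  ]
}}

```text
time: 5.67
position: [372.6, -214.8, 252.2]
eef_rot: [0.93, 0.368, -0.0, -0.0]
ft_force: [2.0, -0.5, 0.6]
finger_gap: 51.3
grasp_force: 0.0
```

```bash
python3 look.py pics/l5.png 2.4
python3 - <<'E'
import cv2,numpy as np
from bench import cams
z=np.vstack([cv2.resize(cv2.imread("pics/l5.png"),(640,360))]); t=cams.snapshot("top")[:,:,::-1]
cv2.imwrite("pics/l6.png",np.vstack([z,cv2.resize(t[60:330,100:560],(640,240))[:,:]]))
E
```

```text
5.7667 [ 376.86359824 -216.41434331  252.62797234] -0.816884343261608 51.08007105993833 0.1435598804387541 [-0.15798351  0.29717833  0.2299357 ]
```

View pics/l6.png

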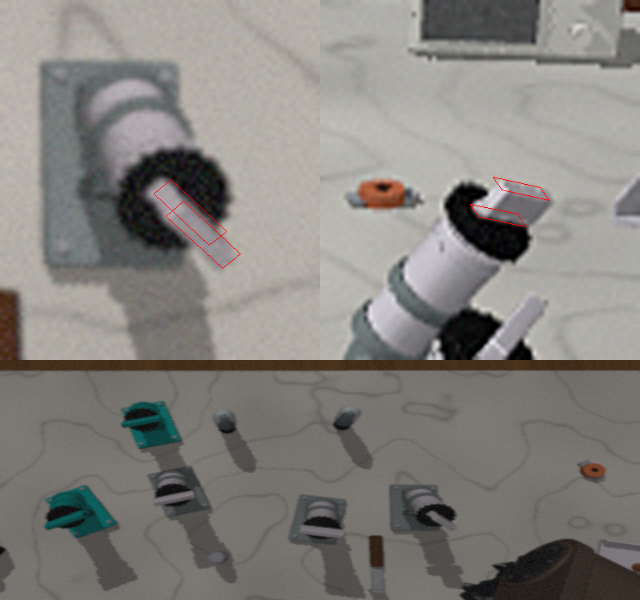

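The wing now lies on the 2.4 rad overlay (top crop (160,190)→(230,265)). The gripper is clear and the other objects haven't moved.

```bash
python3 -c "
from bench import job_done
print(job_done())"
```

```text
the job is handed in; nothing more can be done
None
```

I unscrewed the broken-winged cap until it appeared to reach its 2.4 rad stop (the push force rose and it lined up in the last pictures), let go of it with the gripper clear, saw nothing else moved, and handed the job in; no verdict came back.

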